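# Clamp the depth gauge with its U-bolt

### The arm

A 6-joint arm with a two-finger parallel gripper is mounted at the origin on the work surface. World frame = base frame: x ahead of the robot, y to its left, z up, the work surface at z = 0. Lengths are in m, angles in rad, forces in N, time in s.
With the tool pointing down it reaches from about 0.375 to 0.925 m from the base axis. Payload 5.7 kg.
Tool frame: the origin (TCP) lies at the very end of the fingers, on their centre line; the grasp point (between the pads) lies arm.grip_depth behind it (arm.grip_depth is the distance from the TCP to the grasp point, in m); z points along the fingers, y is the direction in which the jaws open and shut (so a half turn about z gives the same grasp; the last joint's range is limited). The gripper opens to 88 mm and grips with 3 to 60 N. Pads are 20 mm wide; open, the fingers measure 115 mm over their backs; the gripper's body (75 mm by 178 mm) begins 61 mm behind the grasp point.
Start: joints at [1.118, 0.359, 1.51, -0, 1.272, -0.115], TCP at [0.199, 0.566, 0.223] pointing down, gripper open.
Joint ranges: [-2.97, 2.97], [-1.01, 2.36], [0.21, 2.38], [-0.96, 4.11], [0.2, 2.71], [-2.98, 2.98]. Speed limits (rad/s): [2.39, 2.39, 3.14, 3.14, 3.14, 3.14].

### API

Orientations are given as a 3x3 rotation matrix whose columns are the frame's x, y, z axes.
In Python, from station import arm gives the robot as it stands.
- The arm moves only by the tool drive_tool, never from a script. Its argument "plan" is a list of rows, each a list of 7 numbers: the turn, a rotation vector about the tool's x, y, z in rad, then the shift along the tool's x, y, z in units of 40 mm (1.0 is 40 mm), then the finger opening in mm, from 0 to 87.8. In form: [[rx, ry, rz, dx, dy, dz, hand], ...]. A call has 1 to 12 rows; each row shifts and turns the pose as measured when the row begins, along the tool's axes as they then stand; what a row does not reach is not made up. A row lasts 1/8 s, in which the tool goes at most 62.5 mm and 10.7 degrees, less where a joint would pass 70% of its speed; a pose out of reach is approached as far as the arm can. A call is refused whole if a number of a shift passes 1 or a number of a turn 0.188, either way. A call with a gripper value outside its range is refused whole. The fingers move at their own pace and stop on an object; "force" is the grip in N (left out, the last holds). Time passes only in rows, so rows that do not move let the fingers close. It gives the time, the measured TCP pose, the force and the opening at its end, in the units of the state.
- arm.observe(): the state, without advancing time (a new reading comes with each control period).
- arm.grab_frame(name): name is "scene" or "top" or "wrist"; returns the picture (480x640x3 uint8, red, green, blue); there is no depth.
- arm.get_calibration(name): a dict with "K" (3x3 intrinsics, pixels), "R" (3x3) and "t" (3): a world point X has camera coordinates R X + t. Camera axes: x right, y down, z forward; pixel columns grow to the right and rows downward; lengths in m; the calibration is good to about 2 mm. The wrist camera is an equidistant fisheye: a pixel r from the principal point sees the ray r / f radians off the axis. A picture is of the moment at which its call begins: read the wrist's pose just before it. get_calibration takes no time and is no camera call; for the wrist camera it gives the pose at the moment of the call.
- arm.sign_off(): hands the job in, once; it reports no verdict.
The state is a dict: "time": time; "qpos": joint angles; "qd": joint speeds; "joint_torque": joint torques, N m; "tcp_pos": TCP position; "tool_rot": TCP orientation; "contact_force": force on the tool from outside, world axes, zero at the start; "ft_torque": the same for the moment, N m; "width": finger opening in m.
Only numpy, scipy, OpenCV 4.12 (cv2) and the standard library are available. Lean on these libraries where they do the work, as an engineer would, in place of code of your own. Each camera call takes 0.05 s, during which the arm holds its last target.

### The job

Lift the steel U-bolt out of its wooden holder, pass its two legs astride the depth gauge's barrel and feel for the two holes of the metal block under the barrel. Then push it gently down against the tight cork plugs until its bend rests on the barrel, and let go of it there, upright. Do not force it, and leave the whetstone, the tray and the clamshell stone where they are.

Things in the scene. Friction and masses are not known exactly. Their poses are not given: they have to be found in the camera images.
- ubolt_mid (a point): Centre of a loose steel U-bolt (0.16 kg) standing legs down, 52 wide, 95 high; 47.5 above its leg tips. x is square to the U's plane, y from leg to leg, z up. Underside of the bend is 7.5 above this point. On the bend stands a flat grip tab: 12 thick (x), 26 wide (y), from 13.5 to 47.5 above this point; pinch it from above, fingers closing along x. Same either way round. All in mm.
- ubolt: The same U-bolt at the point midway between its leg tips, same axes. The two round flat-ended legs are 8 mm thick, at y = -22 and +22 mm, 55 mm long to the underside of the bend; the bend is 8 mm thick.
- holder: Fixed wooden holder block, 44 x 84 x 46 mm (x, y, z), origin at the centre of its underside, z up. The U-bolt stands in its two holes, leg tips 6 mm above the bench; it comes out straight up.
- barrel_top (a point): Steel depth gauge on a fixed stand: the point on the top line of its level round barrel, mid-length, 80 mm above the bench. x runs along the barrel, y across, z up. Barrel 24 thick, 195 long, held by two wooden posts 16 thick at x = -82 and +82, 68 high; dial 52 across at its -x end (x = -97 to -115). U-bolt home: its bend rests on the barrel. Over 40 N from the U-bolt on any of it is too much.
- block_zone (a point): Middle of the stand (not of the block), 56 mm above the bench, the height of the top of a metal block under the barrel, 72 long (x), 84 wide, 46 high. Two upright 11 mm through holes, chamfered 1.5, at y = -22 and +22, mid-length of the block. The holes are 6 to 26 mm from this point towards +x: not measured, see or feel for them. The block slides only under about 20 N. Axes as barrel.
- stand: Stand carrying gauge and block, base board 220 x 110 x 10 mm, origin at the centre of its underside on the bench, axes as the barrel. In each block hole a cork plug lies 6 mm below the mouth; a leg pushes it down ahead of itself against about 4 N (8 N for both legs, a little more with speed) and it stays there. Home, the legs reach 31 mm into the block.
- whetstone_mid (a point): Centre of a loose grey whetstone, 160 x 55 x 28 mm; not to be moved.
- tray_mid (a point): Centre of a loose black lacquered tray, 200 x 140 x 20 mm; not to be moved.
- clamshell_mid (a point): Centre of a loose white clamshell go stone, 21 mm across, 10 mm thick, lying in the tray; not to be moved.
Mind the look-alikes: they are no part of the job. Of the things shaped like the ubolt, the bare steel one is meant.

How it is judged:
By the outcome, as a careful person would: the job done as asked, in the order asked, and still so for the second after the job is handed in, with the robot touching nothing.
It also fails if it takes over 61 s, if anything falls off the work surface, if the arm or the gripper's body presses on something with over 40 N, if the wrist force passes 120 N, or if a joint passes its speed limit or range.

## Working session

There is one attempt and no reset: what is moved stays moved. The work goes in short steps, Python scripts to look and compute and a tool call to move; the robot and the scene stay as the last step left them, time stands still between calls to the robot, and variables do not carry over. Pictures are saved under pics/ and viewed, and the job is handed in when it is done.

Besides the shell and the picture viewer there is one more tool, called after "Call:" as a command line: name --pt "numbers of a row" for each row, then --argument value for the rest. drive_tool: Moves the arm, as the interface text tells. Its arguments: {"type":"object","properties":{"plan":{"type":"array"},"force":{"type":"number"}},"required":["plan"]}

```bash
ls; mkdir -p pics; python3 - <<'E'
from station import arm
import cv2
s=arm.observe(); print({k:(v if not hasattr(v,'round') else v) for k,v in s.items()}, arm.grip_depth)
for n in ["scene","top","wrist"]:
    c=arm.get_calibration(n); print(n,c)
    cv2.imwrite(f"pics/{n}0.png",arm.grab_frame(n)[:,:,::-1])
E
```

```text
pics
{'time': 0.0, 'qpos': array([ 1.11793097e+00,  3.59551440e-01,  1.51142355e+00,  1.11786710e-05,
        1.27249442e+00, -1.15118275e-01]), 'qd': array([-0.00124131,  0.00055094, -0.00061594,  0.00070024,  0.00109876,
        0.00116476]), 'joint_torque': array([ 5.65203682e-04, -5.15370405e+01, -2.70730358e+01,  6.74869074e-02,
        3.48457962e-02, -1.08654506e-04]), 'tcp_pos': array([0.1985277 , 0.56547386, 0.22178533]), 'tool_rot': array([[-9.43502406e-01,  3.31364632e-01, -8.30771826e-04],
       [ 3.31365596e-01,  9.43500932e-01, -1.68290017e-03],
       [ 2.26180397e-04, -1.86310956e-03, -9.99998239e-01]]), 'contact_force': array([-0.26412476,  0.19212494,  0.35133816]), 'ft_torque': array([-0.05028033, -0.0379115 ,  0.00124736]), 'width': 0.08800090483615756} 0.0187
scene {'K': array([[502.90057597,   0.        , 313.92851221],
       [  0.        , 502.90057597, 243.45940284],
       [  0.        ,   0.        ,   1.        ]]), 'R': array([[-0.48944307,  0.8720282 ,  0.00350765],
       [ 0.61106328,  0.34583546, -0.71203897],
       [-0.62213113, -0.34635915, -0.70213118]]), 't': array([ 0.23229244, -0.26672076,  1.48603784])}
top {'K': array([[611.77614632,   0.        , 321.17555286],
       [  0.        , 611.77614632, 228.94832037],
       [  0.        ,   0.        ,   1.        ]]), 'R': array([[-0.02464986, -0.99964588, -0.01002472],
       [-0.99284269,  0.02565182, -0.11664205],
       [ 0.11685789,  0.00707776, -0.99312343]]), 't': array([0.02911604, 0.55430502, 1.65143048])}
wrist {'K': array([[371.64829954,   0.        , 323.95483009],
       [  0.        , 371.64829954, 233.66011359],
       [  0.        ,   0.        ,   1.        ]]), 'R': array([[ 0.3313335 ,  0.94351309, -0.0010725 ],
       [ 0.90883479, -0.31884976,  0.26898726],
       [ 0.25345104, -0.09009922, -0.96314314]]), 't': array([-0.59875585, -0.032797  ,  0.39009368])}
```

View pics/scene0.png

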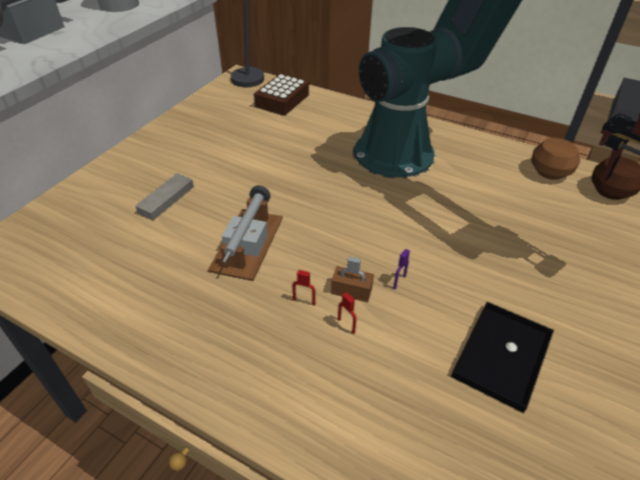

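View pics/top0.png

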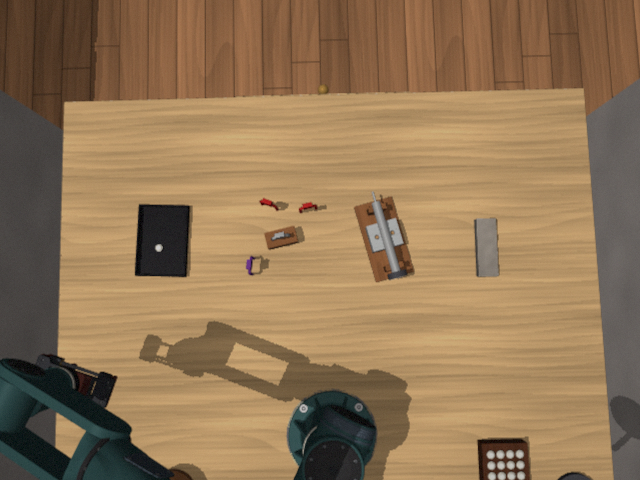

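View pics/wrist0.png

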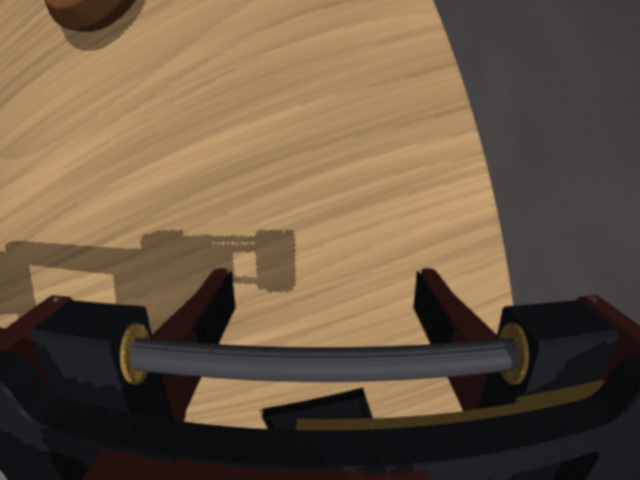

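Four things are shaped like the U-bolt. Two are red, at scene (304,286) and (347,312), and one is purple, at (402,268). The fourth is bare grey steel standing in a wooden holder, at scene (353,270) and top (281,236), and it fits the description. I'll enlarge it to confirm.

```bash
python3 - <<'E'
import cv2,numpy as np
s=cv2.imread("pics/scene0.png");t=cv2.imread("pics/top0.png")
a=cv2.resize(s[240:320,300:400],(800,640)[:2],interpolation=cv2.INTER_CUBIC)
cv2.imwrite("pics/c_s.png",cv2.resize(s[245:305,320:400],(800,600),interpolation=cv2.INTER_CUBIC))
cv2.imwrite("pics/c_t.png",cv2.resize(t[215:260,255:315],(800,600),interpolation=cv2.INTER_CUBIC))
cv2.imwrite("pics/c_ts.png",cv2.resize(t[187:289,340:476][:, :136],(800,600),interpolation=cv2.INTER_CUBIC))
cv2.imwrite("pics/c_ss.png",cv2.resize(s[180:285,200:340],(800,600),interpolation=cv2.INTER_CUBIC))
E
```

```text
(no output)
```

View pics/c_s.png

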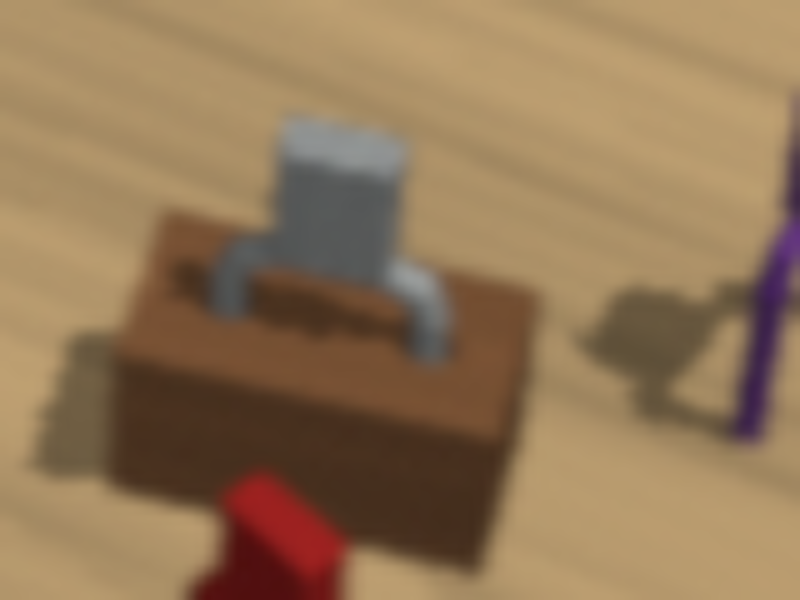

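View pics/c_t.png

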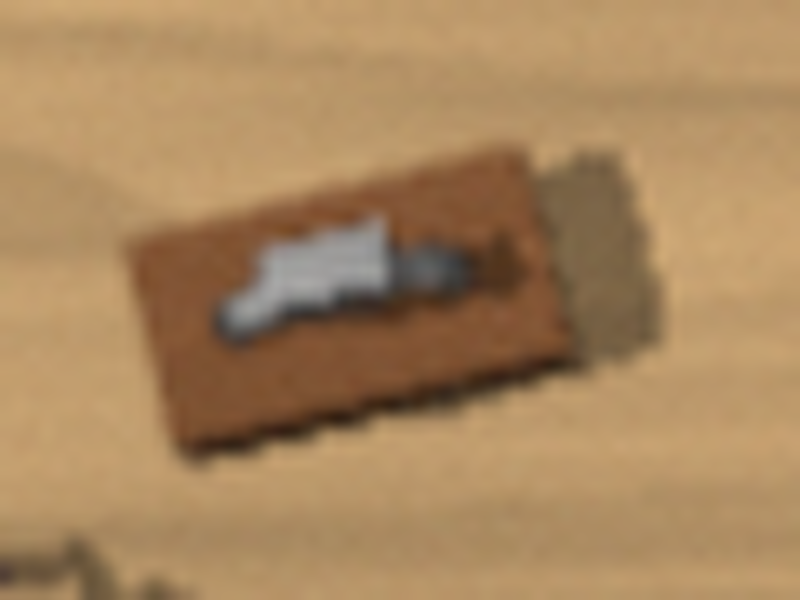

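View pics/c_ts.png

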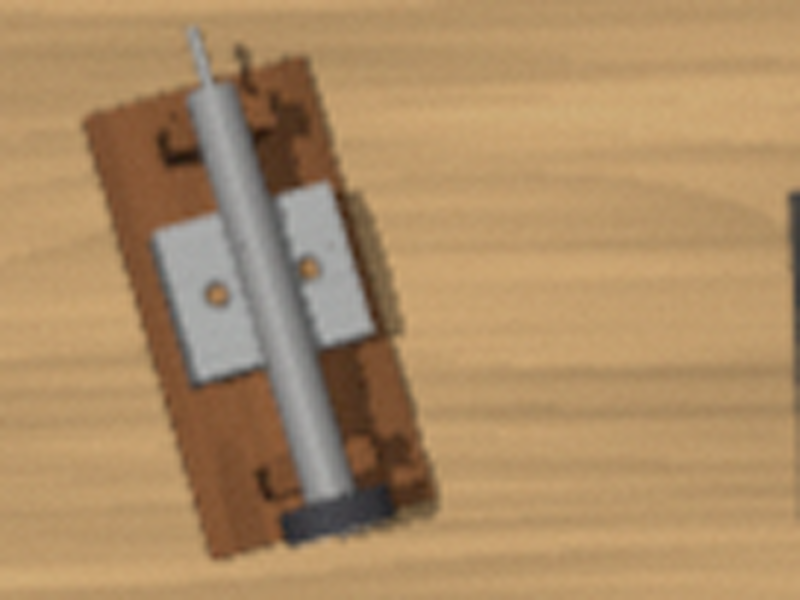

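View pics/c_ss.png

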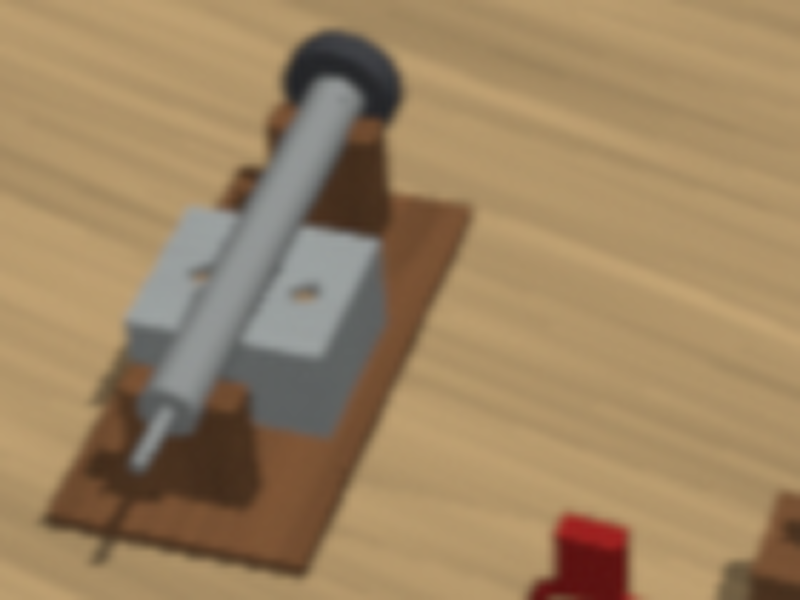

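The crops confirm it: the grey bolt in the holder is the one. The cork-filled holes show clearly in the block, in the top crop at (217,295) and (309,268). Next I'll fit the poses from both views.

```bash
cat > h.py <<'E'
from station import arm
import numpy as np, cv2
from scipy.optimize import least_squares
from scipy.spatial.transform import Rotation as Ro
C={n:arm.get_calibration(n) for n in("scene","top")}
def proj(n,X):
    c=C[n];p=c["R"]@X+c["t"];q=c["K"]@p;return q[:2]/q[2]
def ray(n,uv,z):
    c=C[n];d=c["R"].T@np.linalg.inv(c["K"])@np.array([*uv,1]);o=-c["R"].T@c["t"];return o+d*(z-o[2])/d[2]
def W(p,X):
    a=p[2];return np.array([p[0]+np.cos(a)*X[0]-np.sin(a)*X[1],p[1]+np.sin(a)*X[0]+np.cos(a)*X[1],X[2]])
def fit(obs,p0):
    f=lambda p:np.concatenate([proj(n,W(p,np.array(X)/1e3))-uv for n,X,uv in obs])
    r=least_squares(f,p0,loss='soft_l1');return r.x,r.fun.reshape(-1,2)
def tool(tgt,yaw):
    "world tcp target + tool-x yaw -> tool shift (40mm units) and rz"
    s=arm.observe();R=s["tool_rot"];d=np.array(tgt)-s["tcp_pos"]
    return R.T@d/0.04
E
python3 - <<'E'
from h import *
T=lambda x,y,s,ox,oy:((x+.5)/s+ox-.5,(y+.5)/s+oy-.5)
h=lambda x,y:T(x,y,800/60,255,215); hs=lambda x,y:T(x,y,10,320,245)
s=lambda x,y:T(x,y,800/136,340,187); ss=lambda x,y:T(x,y,800/140,200,180)
for uv in [h(130,245),h(520,148),h(575,355),h(185,455)]: print("H top",ray("top",uv,.046).round(4))
for uv in [hs(170,212),hs(535,292),hs(497,440),hs(118,355)]: print("H sc",ray("scene",uv,.046).round(4))
t=[h(130,245),h(520,148),h(575,355),h(185,455)]
c=[(22,42),(22,-42),(-22,-42),(-22,42)]
sc=[hs(118,355),None,None,None]
# scene: left-near corners mapped by world: up-left (170,212)=? resolved by nearest
obs=[("top",(*a,46),b) for a,b in zip(c,t)]
p,r=fit(obs,[.55,.1,0.2]);print("holder top",p.round(4),r.round(2).tolist())
def auto(obs,p,sc,X):
    import itertools
    for uv in sc:
        k=min(X,key=lambda a:np.hypot(*(proj("scene",W(p,np.array(a)/1e3))-uv)));obs=obs+[("scene",k,uv)]
    return obs
o2=auto(obs,p,[hs(170,212),hs(535,292),hs(497,440),hs(118,355)],[(*a,46) for a in c])
p2,r=fit(o2[4:],p);print("holder scene",p2.round(4),r.round(2).tolist())
p2,r=fit(o2,p);print("holder both",p2.round(4));ph=p2
# stand
c=[(110,55),(110,-55),(-110,-55),(-110,55)]
obs=[("top",(*a,10),b) for a,b in zip(c,[s(83,118),s(305,58),s(438,510),s(213,558)])]
p,r=fit(obs,[.55,-.1,0.2]);print("stand top",p.round(4),r.round(2).tolist())
o2=auto(obs,p,[ss(472,207),ss(303,572),ss(48,520)],[(*a,10) for a in c])
p2,r=fit(o2[4:],p);print("stand sc",p2.round(4),r.round(2).tolist())
p2,r=fit(o2,p);print("stand both",p2.round(4));
def inv(p,X):
    a=p[2];d=X[:2]-p[:2];return np.array([np.cos(a)*d[0]+np.sin(a)*d[1],-np.sin(a)*d[0]+np.cos(a)*d[1]])*1e3
for q in(p,p2):
    for uv in[s(217,295),s(309,268)]: print("hole top",inv(q,ray("top",uv,.053)))
    for uv in[s(152,232),s(332,182),s(375,332),s(196,383)]: print("block top",inv(q,ray("top",uv,.056)))
    for uv in[ss(202,272),ss(306,292)]: print("hole sc",inv(q,ray("scene",uv,.055)))
    for uv in[ss(188,208),ss(383,238),ss(325,357),ss(128,322)]: print("block sc",inv(q,ray("scene",uv,.056)))
    # barrel ends on axis: top view
E
```

```text
H top [0.5464 0.1706 0.046 ]
H top [0.5643 0.0903 0.046 ]
H top [0.5214 0.0799 0.046 ]
H top [0.503 0.16  0.046]
H sc [0.5226 0.0835 0.046 ]
H sc [0.5047 0.1628 0.046 ]
H sc [0.5467 0.1732 0.046 ]
H sc [0.5649 0.093  0.046 ]
holder top [0.5338 0.1252 0.2262] [[-0.17, 0.22], [0.41, -0.12], [0.2, -0.13], [-0.45, 0.03]]
holder scene [0.5347 0.1281 0.2234] [[-0.47, -0.23], [0.75, -0.02], [0.3, 0.17], [-0.53, -0.01]]
holder both [0.5341 0.1269 0.224 ]
stand top [ 0.5244 -0.1578  0.244 ] [[0.2, 0.07], [0.23, -0.09], [-0.18, -1.19], [-0.24, 1.27]]
stand sc [ 0.5286 -0.154   0.2605] [[0.02, 0.27], [0.71, -0.08], [-0.76, -0.19]]
stand both [ 0.5258 -0.1566  0.2515]
hole top [ 8.5026415  21.94291482]
hole top [  9.24098407 -22.38963426]
block top [44.33757763 43.08327836]
block top [ 44.56273018 -43.34929498]
block top [-27.49941559 -42.9501304 ]
block top [-28.20721375  42.73510245]
hole sc [  8.86499632 -20.96633554]
hole sc [ 8.73626371 24.07620674]
block sc [-25.36863693 -40.72772292]
block sc [-29.50100552  43.83525519]
block sc [43.10551488 44.81706002]
block sc [ 45.34150639 -38.02699706]
hole top [ 6.99811406 21.03412549]
hole top [  7.40726941 -23.3026837 ]
block top [42.98902849 41.90783375]
block top [ 42.57241748 -44.5240288 ]
block top [-29.4847781  -43.58981753]
block top [-29.55634837  42.09830874]
hole sc [  7.04185994 -21.87663253]
hole sc [ 7.24756941 23.16562397]
block sc [-27.33755692 -41.38329223]
block sc [-30.8419359   43.20803749]
block sc [41.76987294 43.65071562]
block sc [ 43.39069    -39.20765996]
```

```bash
cat >> h.py <<'E'
def Rdown(yaw):  # tool y at world angle yaw, z down
    y=np.array([np.cos(yaw),np.sin(yaw),0]);z=np.array([0,0,-1.]);return np.column_stack([np.cross(y,z),y,z])
def plan(tgt,yaw,hand,n=None,step=.036,R1=None):
    s=arm.observe();R=s["tool_rot"];d=np.array(tgt)-s["tcp_pos"];R1=Rdown(yaw) if R1 is None else R1
    w=Ro.from_matrix(R.T@R1).as_rotvec()
    n=n or int(max(np.ceil(np.linalg.norm(d)/step),np.ceil(np.abs(w).max()/.16),1))
    for i in range(n):
        Ri=R@Ro.from_rotvec(w*i/n).as_matrix()
        print([round(float(v),3) for v in [*(w/n),*(Ri.T@d/n/.04),hand]],end=",\n")
    print("n",n)
def st():
    s=arm.observe();R=s["tool_rot"]
    print("t",round(s["time"],2),"tcp",s["tcp_pos"].round(4),"yaw",round(float(np.arctan2(R[1,1],R[0,1])),4),"tilt",R[:2,2].round(4),"F",s["contact_force"].round(2),"w",round(float(s["width"])*1e3,2),"q",s["qpos"].round(2))
E
python3 -c "
from h import *
plan([.515,.125,.20],.224,87)
c=arm.get_calibration('wrist');R=arm.observe()['tool_rot'];o=-c['R'].T@c['t'];print(R.T@(o-arm.observe()['tcp_pos']),R.T@c['R'].T)"
```

```text
[-0.0, 0.0, 0.063, -0.695, -0.486, 0.035, 87.0],
[-0.0, 0.0, 0.063, -0.724, -0.441, 0.035, 87.0],
[-0.0, 0.0, 0.063, -0.75, -0.394, 0.035, 87.0],
[-0.0, 0.0, 0.063, -0.773, -0.346, 0.035, 87.0],
[-0.0, 0.0, 0.063, -0.794, -0.297, 0.035, 87.0],
[-0.0, 0.0, 0.063, -0.811, -0.246, 0.035, 87.0],
[-0.0, 0.0, 0.063, -0.825, -0.195, 0.035, 87.0],
[-0.0, 0.0, 0.063, -0.835, -0.142, 0.035, 87.0],
[-0.0, 0.0, 0.063, -0.843, -0.089, 0.035, 87.0],
[-0.0, 0.0, 0.063, -0.847, -0.036, 0.035, 87.0],
[-0.0, 0.0, 0.063, -0.847, 0.017, 0.034, 87.0],
[-0.0, 0.0, 0.063, -0.845, 0.071, 0.034, 87.0],
[-0.0, 0.0, 0.063, -0.838, 0.124, 0.034, 87.0],
[-0.0, 0.0, 0.063, -0.829, 0.176, 0.034, 87.0],
[-0.0, 0.0, 0.063, -0.816, 0.228, 0.034, 87.0],
[-0.0, 0.0, 0.063, -0.8, 0.279, 0.034, 87.0],
n 16
[ 0.07336788 -0.0004761  -0.16197748] [[ 9.36162135e-05 -9.63098302e-01 -2.69149867e-01]
 [ 9.99999838e-01 -6.11615859e-05  5.66676177e-04]
 [-5.62226497e-04 -2.69149877e-01  9.63098140e-01]]
```

Call:
drive_tool --pt "0 0 0.084 -0.93 -0.65 0.045 87" --pt "0 0 0.084 -0.98 -0.57 0.045 87" --pt "0 0 0.084 -1 -0.49 0.045 87" --pt "0 0 0.084 -1 -0.4 0.045 87" --pt "0 0 0.084 -1 -0.3 0.045 87" --pt "0 0 0.084 -1 -0.2 0.045 87" --pt "0 0 0.084 -1 -0.1 0.045 87" --pt "0 0 0.084 -1 0 0.045 87" --pt "0 0 0.084 -1 0.09 0.045 87" --pt "0 0 0.084 -1 0.18 0.045 87" --pt "0 0 0.084 -1 0.27 0.045 87" --pt "0 0 0.084 -1 0.36 0.045 87" --force 25

```text
time: 1.65
tcp_pos: [0.4974, 0.1421, 0.1978]
tool_rot: [[-0.196, 0.981, -0.002], [0.981, 0.196, -0.002], [-0.001, -0.003, -1.0]]
contact_force: [-0.8, 0.8, -0.3]
width: 0.0869
```

```bash
python3 -c "
from h import *
st();plan([.515,.125,.20],.224,87)"
```

```text
t 1.65 tcp [0.4974 0.1421 0.1978] yaw 0.1973 tilt [-0.0025 -0.0016] F [-0.77  0.82 -0.27] w 86.9 q [ 0.15  0.27  1.72 -0.    1.16 -0.05]
[-0.003, 0.001, -0.027, -0.505, 0.349, -0.054, 87.0],
n 1
```

Call:
drive_tool --pt "-0.003 0.001 -0.027 -0.5 0.35 -0.05 87" --pt "0 0 0 0 0 0 87" --pt "0 0 0 0 0 0 87"

```text
time: 2.02
tcp_pos: [0.516, 0.1224, 0.1989]
tool_rot: [[-0.218, 0.976, -0.001], [0.976, 0.218, -0.0], [0.0, -0.001, -1.0]]
contact_force: [0.1, 0.7, 1.1]
width: 0.087
```

```bash
python3 -c "
from h import *
st();import pickle
c=arm.get_calibration('wrist');im=arm.grab_frame('wrist')[:,:,::-1];cv2.imwrite('pics/w1.png',im);pickle.dump(c,open('w1.pkl','wb'));st()"
```

```text
t 2.02 tcp [0.516  0.1224 0.1989] yaw 0.2193 tilt [-0.0013 -0.0002] F [0.14 0.72 1.07] w 87.04 q [ 0.1   0.28  1.69 -0.    1.17 -0.12]
t 2.08 tcp [0.516  0.1226 0.199 ] yaw 0.2198 tilt [-0.0011 -0.0004] F [ 0.72 -0.74 -0.16] w 86.9 q [ 0.1   0.28  1.69 -0.    1.17 -0.12]
```

View pics/w1.png

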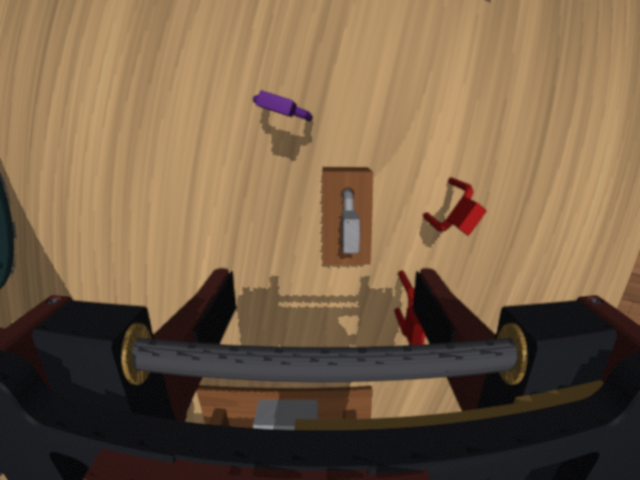

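```bash
python3 -c "
import cv2
t=cv2.imread('pics/w1.png');cv2.imwrite('pics/w1c.png',cv2.resize(t[155:275,270:430],(800,600),interpolation=cv2.INTER_CUBIC))"
```

```text
(no output)
```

View pics/w1c.png

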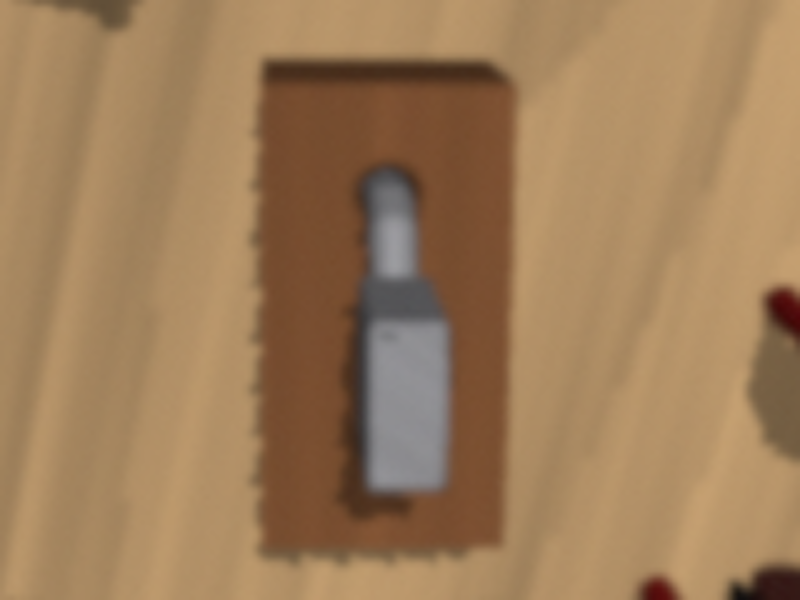

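The crop shows the tab's top corners at crop (367,320), (447,320), (447,492) and (366,492), and the holder's top corners as well.

```bash
cat >> h.py <<'E'
def projw(c,X):
    p=c["R"]@X+c["t"];o,_=cv2.fisheye.projectPoints(p.reshape(1,1,3),np.zeros(3),np.zeros(3),c["K"],np.zeros(4));return o.ravel()
def rayw(c,uv,z):
    u=(np.array(uv)-c["K"][:2,2])/c["K"][0,0];r=np.linalg.norm(u);d=np.array([*(np.sin(r)*u/r),np.cos(r)])
    d=c["R"].T@d;o=-c["R"].T@c["t"];return o+d*(z-o[2])/d[2]
def fitw(c,obs,p0):
    f=lambda p:np.concatenate([projw(c,W(p,np.array(X)/1e3))-uv for X,uv in obs])
    r=least_squares(f,p0,loss='soft_l1');return r.x,r.fun.reshape(-1,2)
T=lambda x,y,s,ox,oy:((x+.5)/s+ox-.5,(y+.5)/s+oy-.5)
E
python3 - <<'E'
from h import *;import pickle
c=pickle.load(open('w1.pkl','rb'));t=lambda x,y:T(x,y,5,270,155)
tab=[t(367,320),t(447,320),t(447,492),t(366,492)];hol=[t(263,80),t(515,82),t(502,547),t(262,552)]
for u in tab: print(rayw(c,u,.101).round(4))
X=[(-6,13,101),(6,13,101),(6,-13,101),(-6,-13,101)]
print(fitw(c,list(zip(X,tab)),[.534,.126,.224]))
Y=[(-22,42,46),(22,42,46),(22,-42,46),(-22,-42,46)]
print(fitw(c,list(zip(Y,hol)),[.534,.126,.224]))
p,r=fitw(c,list(zip(X+Y,tab+hol)),[.534,.126,.224]);print(p,r)
E
```

```text
[0.5266 0.1369 0.101 ]
[0.5379 0.1394 0.101 ]
[0.5443 0.1141 0.101 ]
[0.5325 0.1115 0.101 ]
(array([0.5353364 , 0.12548749, 0.23325547]), array([[-0.25207591,  0.14930032],
       [ 0.36684931, -0.04263377],
       [-0.05459945, -0.18205497],
       [-0.04679723,  0.07110148]]))
(array([0.53566176, 0.12531881, 0.22104185]), array([[-0.69785341,  0.2719183 ],
       [ 0.51955668,  0.14979843],
       [ 0.33382692,  0.11390579],
       [-0.18944144, -0.65541756]]))
[0.53545906 0.12542    0.22278594] [[ 0.08149966  0.18844847]
 [ 0.69533084  0.16652924]
 [-0.10161535  0.01874534]
 [-0.09019805  0.11089124]
 [-0.99167135  0.15032478]
 [ 0.23503204 -0.06468974]
 [ 0.22971069 -0.07286113]
 [-0.30323062 -0.76417123]]
```

```bash
python3 -c "
from h import *
plan([.5354,.1254,.13],.225,40,n=3)"
```

```text
[-0.0, 0.0, -0.002, -0.012, 0.164, 0.575, 40.0],
[-0.0, 0.0, -0.002, -0.013, 0.163, 0.575, 40.0],
[-0.0, 0.0, -0.002, -0.013, 0.163, 0.575, 40.0],
n 3
```

Call:
drive_tool --pt "0 0 -0.003 -0.02 0.25 0.55 40" --pt "0 0 -0.003 -0.02 0.24 0.55 40" --pt "0 0 0 0 0 0.5 40" --pt "0 0 0 0 0 0 40" --pt "0 0 0 0 0 0 40"

```text
time: 2.7
tcp_pos: [0.5329, 0.13, 0.1347]
tool_rot: [[-0.229, 0.973, -0.001], [0.973, 0.229, 0.001], [0.001, -0.001, -1.0]]
contact_force: [0.3, 1.0, -0.6]
width: 0.0413
```

```bash
python3 -c "
from h import *
st();plan([.5354,.1254,.068],.225,40,n=2)"
```

```text
t 2.7 tcp [0.5329 0.13   0.1347] yaw 0.2314 tilt [-0.0009  0.0006] F [ 0.28  1.02 -0.65] w 41.34 q [ 0.11  0.38  1.72  0.    1.04 -0.12]
[-0.0, -0.0, 0.003, -0.064, 0.018, 0.833, 40.0],
[-0.0, -0.0, 0.003, -0.064, 0.018, 0.833, 40.0],
n 2
```

Call:
drive_tool --pt "0 0 -0.006 -0.13 0.035 0.4 40" --pt "0 0 0 0 0 0.4 40" --pt "0 0 0 0 0 0 40"

```text
time: 3.08
tcp_pos: [0.5361, 0.1253, 0.1019]
tool_rot: [[-0.236, 0.972, 0.001], [0.972, 0.236, 0.001], [0.0, 0.002, -1.0]]
contact_force: [-1.6, 0.2, -0.4]
width: 0.0398
```

```bash
python3 -c "
from h import *
st();plan([.5354,.1254,.068],.225,40,n=2)"
```

```text
t 3.08 tcp [0.5361 0.1253 0.1019] yaw 0.2382 tilt [0.0014 0.0008] F [-1.57  0.24 -0.36] w 39.8 q [ 0.1   0.43  1.75  0.    0.96 -0.13]
[0.001, -0.0, 0.007, 0.003, -0.009, 0.424, 40.0],
[0.001, -0.0, 0.007, 0.003, -0.008, 0.424, 40.0],
n 2
```

Call:
drive_tool --pt "0.001 0 0.013 0 -0.02 0.42 40" --pt "0 0 0 0 0 0.42 40" --pt "0 0 0 0 0 0 40" --pt "0 0 0 0 0 0 40"

```text
time: 3.58
tcp_pos: [0.5363, 0.125, 0.0681]
tool_rot: [[-0.222, 0.975, 0.001], [0.975, 0.222, 0.001], [0.0, 0.002, -1.0]]
contact_force: [-0.1, -0.2, 0.4]
width: 0.0399
```

```bash
python3 -c "
from h import *
st();plan([.5354,.1254,.068],.225,40,n=1);cv2.imwrite('pics/w2.png',arm.grab_frame('wrist')[:,:,::-1])"
```

```text
t 3.58 tcp [0.5363 0.125  0.0681] yaw 0.2241 tilt [0.0014 0.0008] F [-0.15 -0.18  0.44] w 39.93 q [ 0.1   0.48  1.78  0.    0.89 -0.12]
[0.002, -0.0, -0.001, 0.015, -0.019, 0.001, 40.0],
n 1
```

View pics/w2.png

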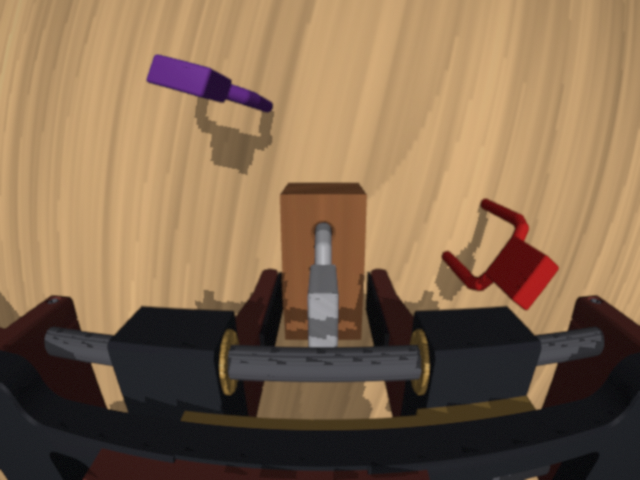

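The tab is centred between the pads, at column 323 with the fingers at 260 and 385. I'll close on it now.

Call:
drive_tool --pt "0.002 0 0 0.015 -0.02 0 5" --pt "0 0 0 0 0 0 5" --pt "0 0 0 0 0 0 5" --pt "0 0 0 0 0 0 5" --force 30

```text
time: 4.12
tcp_pos: [0.5362, 0.1256, 0.0696]
tool_rot: [[-0.222, 0.975, 0.002], [0.975, 0.222, 0.001], [0.0, 0.002, -1.0]]
contact_force: [0.4, -0.6, -1.5]
width: 0.0121
```

```bash
python3 -c "
from h import *
st()"
```

```text
t 4.12 tcp [0.5362 0.1256 0.0696] yaw 0.2241 tilt [0.0019 0.0006] F [ 0.42 -0.6  -1.51] w 12.05 q [ 0.1   0.47  1.78  0.    0.89 -0.12]
```

Call:
drive_tool --pt "0 0 0 0 0 -0.2 5" --pt "0 0 0 0 0 -0.3 5" --pt "0 0 0 0 0 -0.4 5" --pt "0 0 0 0 0 -0.4 5" --pt "0 0 0 0 0 -0.4 5" --pt "0 0 0 0 0 -0.6 5" --pt "0 0 0 0 0 -0.6 5" --pt "0 0 0 0 0 0 5"

```text
time: 5.12
tcp_pos: [0.5357, 0.1255, 0.1937]
tool_rot: [[-0.222, 0.975, 0.003], [0.975, 0.222, 0.001], [-0.0, 0.004, -1.0]]
contact_force: [-0.3, -0.4, -2.3]
width: 0.0117
```

```bash
python3 -c "
from h import *
st();cv2.imwrite('pics/w3.png',arm.grab_frame('wrist')[:,:,::-1]);cv2.imwrite('pics/s3.png',cv2.resize(arm.grab_frame('scene')[170:320,180:420,::-1],(800,500),interpolation=cv2.INTER_CUBIC))"
```

```text
t 5.12 tcp [0.5357 0.1255 0.1937] yaw 0.2241 tilt [0.0035 0.0007] F [-0.34 -0.43 -2.27] w 11.74 q [ 0.1   0.31  1.66  0.    1.17 -0.12]
```

View pics/s3.png

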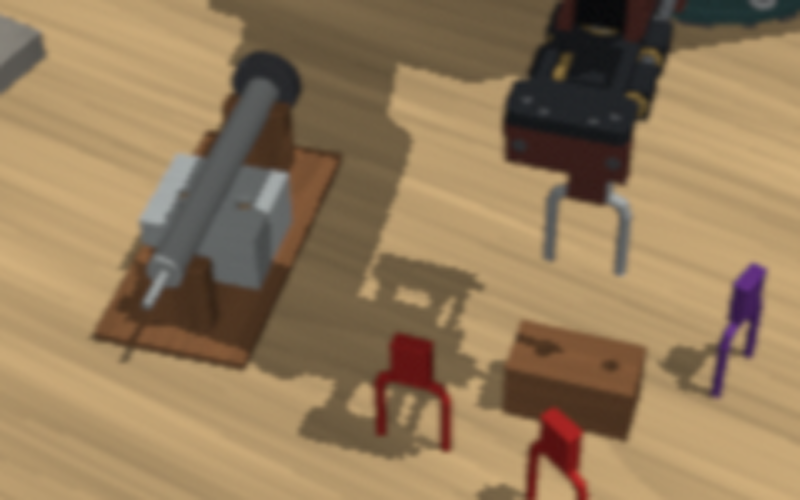

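View pics/w3.png

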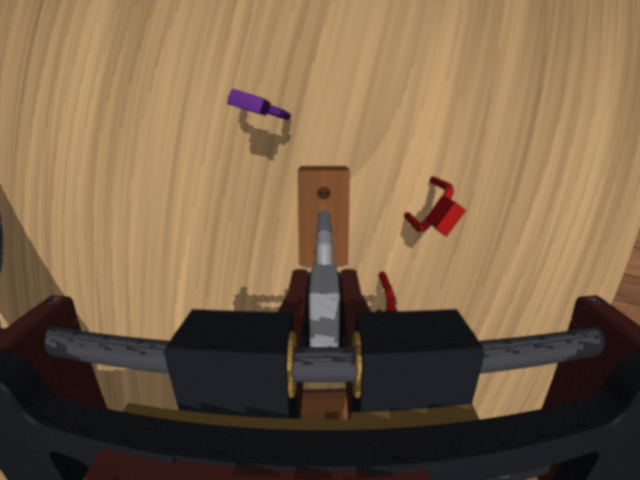

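```bash
python3 -c "
from h import *
plan([.543,-.225,.20],.25,5,n=10)"
```

```text
[-0.0, -0.0, -0.003, -0.859, -0.173, -0.022, 5.0],
[-0.0, -0.0, -0.003, -0.858, -0.175, -0.022, 5.0],
[-0.0, -0.0, -0.003, -0.858, -0.177, -0.022, 5.0],
[-0.0, -0.0, -0.003, -0.857, -0.179, -0.022, 5.0],
[-0.0, -0.0, -0.003, -0.857, -0.182, -0.022, 5.0],
[-0.0, -0.0, -0.003, -0.857, -0.184, -0.022, 5.0],
[-0.0, -0.0, -0.003, -0.856, -0.186, -0.022, 5.0],
[-0.0, -0.0, -0.003, -0.856, -0.188, -0.022, 5.0],
[-0.0, -0.0, -0.003, -0.855, -0.19, -0.022, 5.0],
[-0.0, -0.0, -0.003, -0.855, -0.193, -0.021, 5.0],
n 10
```

Call:
drive_tool --pt "0 0 -0.003 -0.5 -0.1 -0.04 5" --pt "0 0 -0.003 -0.8 -0.17 -0.02 5" --pt "0 0 -0.003 -0.86 -0.18 -0.02 5" --pt "0 0 -0.003 -0.86 -0.18 -0.02 5" --pt "0 0 -0.003 -0.86 -0.18 -0.02 5" --pt "0 0 -0.003 -0.86 -0.18 -0.02 5" --pt "0 0 -0.003 -0.86 -0.19 -0.02 5" --pt "0 0 -0.003 -0.86 -0.19 -0.02 5" --pt "0 0 -0.003 -0.86 -0.19 -0.02 5" --pt "0 0 0 -0.5 -0.12 0 5" --pt "0 0 0 0 0 0 5" --pt "0 0 0 0 0 0 5"

```text
time: 6.72
tcp_pos: [0.5327, -0.2002, 0.1833]
tool_rot: [[-0.25, 0.968, -0.026], [0.968, 0.251, 0.009], [0.015, -0.023, -1.0]]
contact_force: [-0.4, 0.0, -1.9]
width: 0.0119
```

```bash
python3 -c "
from h import *
st();import pickle
c=arm.get_calibration('wrist');im=arm.grab_frame('wrist')[:,:,::-1];cv2.imwrite('pics/w4.png',im);pickle.dump(c,open('w4.pkl','wb'));st()"
```

```text
t 6.72 tcp [ 0.5327 -0.2002  0.1833] yaw 0.2535 tilt [-0.0262  0.0088] F [-0.41  0.01 -1.89] w 11.89 q [-0.48  0.37  1.6  -0.    1.2  -0.73]
t 6.78 tcp [ 0.5328 -0.2001  0.1833] yaw 0.254 tilt [-0.0263  0.0085] F [ 0.33 -0.98 -1.91] w 11.79 q [-0.48  0.37  1.6  -0.    1.2  -0.73]
```

View pics/w4.png

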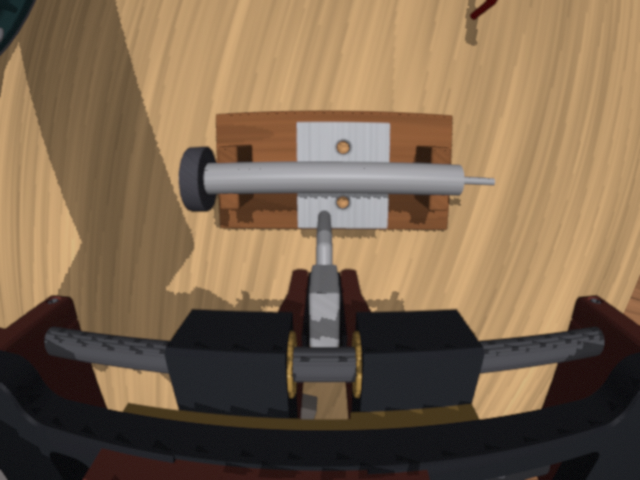

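Very clear: the barrel, the block and both holes, at about (343,147) and (343,203).

```bash
python3 -c "
import cv2
t=cv2.imread('pics/w4.png');cv2.imwrite('pics/w4c.png',cv2.resize(t[105:240,275:455],(800,600),interpolation=cv2.INTER_CUBIC));cv2.imwrite('pics/w4d.png',cv2.resize(t[100:310,180:460],(800,600),interpolation=cv2.INTER_CUBIC))"
```

```text
(no output)
```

View pics/w4c.png

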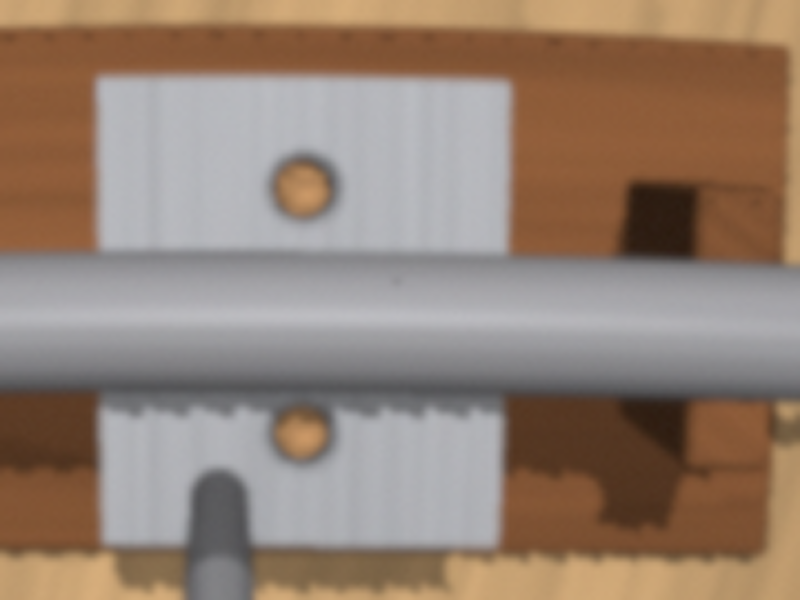

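View pics/w4d.png

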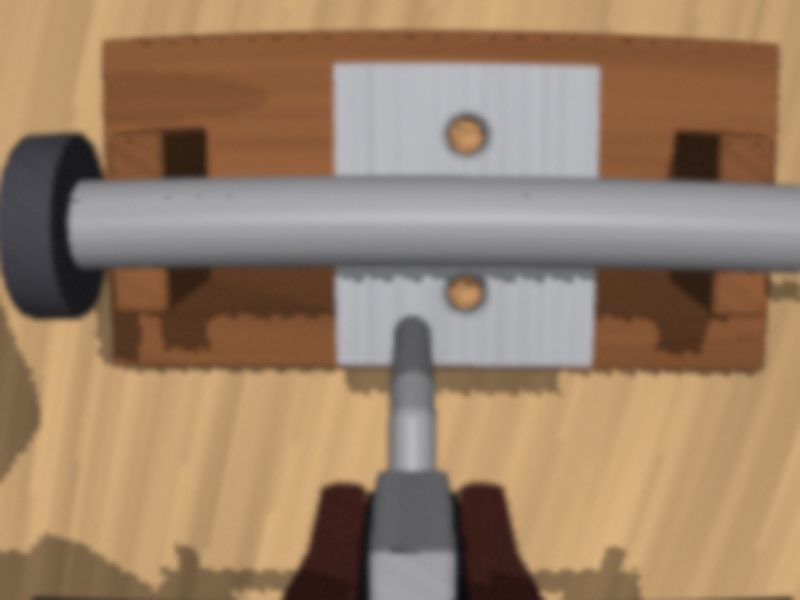

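```bash
python3 - <<'E'
from h import *;import pickle
c=pickle.load(open('w4.pkl','rb'));a=lambda x,y:T(x,y,800/180,275,105);d=lambda x,y:T(x,y,800/280,180,100)
blk=[a(97,77),a(513,80),a(499,548),a(102,547)];XB=[(-36,42,56),(36,42,56),(36,-42,56),(-36,-42,56)]
hol=[a(303,186),a(302,432)];XH=[(0,22,55),(0,-22,55)]
bs=[d(105,40),d(777,45),d(765,372),d(113,368)];XS=[(-110,55,10),(110,55,10),(110,-55,10),(-110,-55,10)]
p0=[.53,-.155,.25]
pb,r=fitw(c,list(zip(XB+XH,blk+hol)),p0);print("block",pb.round(4),r.round(2).tolist())
ps,r=fitw(c,list(zip(XS,bs)),p0);print("stand",ps.round(4),r.round(2).tolist())
q=pb[:2]-ps[:2];k=ps[2];print("blk in stand",np.cos(k)*q[0]+np.sin(k)*q[1],-np.sin(k)*q[0]+np.cos(k)*q[1])
for u in hol: print(rayw(c,u,.055).round(4))
# barrel edges at image: tangent lines at local x=0: midline
for yy in(254,392): print("barrel edge",rayw(c,a(302,yy),.068))
# leg tip: project predicted
s=arm.observe();R=s["tool_rot"]
for X in [(.022,.0,-.0)]:
  for tip in (.0636,.0586):
    P=s["tcp_pos"]+R@np.array([.022,0,tip]);print("pred leg tip c-px",(projw(c,P)-[275,105])*800/180, P)
E
```

```text
block [ 0.5338 -0.1569  0.2538] [[0.11, -0.26], [-0.55, -0.1], [-0.12, -0.33], [0.16, -0.6], [0.26, 0.62], [0.07, 0.76]]
stand [ 0.5273 -0.159   0.2515] [[-1.71, -0.32], [1.67, -0.57], [0.09, 0.67], [-0.06, 0.34]]
blk in stand 0.006834075827243636 0.00044119953553212535
[ 0.5279 -0.1352  0.055 ]
[ 0.5391 -0.1776  0.055 ]
barrel edge [ 0.53030443 -0.14611808  0.068     ]
barrel edge [ 0.53638168 -0.16884288  0.068     ]
pred leg tip c-px [218.053982   489.64041953] [ 0.52557041 -0.17828009  0.12009116]
pred leg tip c-px [218.1010299  497.66473284] [ 0.52570172 -0.17832274  0.12508925]
```

```bash
python3 -c "
from h import *
plan([.5335,-.1567,.175],.254,5,n=3)"
```

```text
[-0.008, -0.005, -0.0, 0.348, 0.098, 0.072, 5.0],
[-0.008, -0.005, -0.0, 0.348, 0.098, 0.071, 5.0],
[-0.008, -0.005, -0.0, 0.348, 0.097, 0.07, 5.0],
n 3
```

Call:
drive_tool --pt "-0.008 -0.005 0 0.35 0.1 0.03 5" --pt "-0.008 -0.005 0 0.35 0.1 0.03 5" --pt "-0.008 -0.005 0 0.35 0.1 0.03 5" --pt "0 0 0 0 0 0 5" --pt "0 0 0 0 0 0 5"

```text
time: 7.4
tcp_pos: [0.5333, -0.1492, 0.1801]
tool_rot: [[-0.255, 0.967, 0.003], [0.967, 0.255, 0.001], [-0.0, 0.003, -1.0]]
contact_force: [0.6, 0.3, -2.3]
width: 0.0118
```

```bash
python3 -c "
from h import *
st();plan([.5335,-.1567,.165],.254,5,n=1)"
```

```text
t 7.4 tcp [ 0.5333 -0.1492  0.1801] yaw 0.2583 tilt [0.0027 0.0006] F [ 0.63  0.32 -2.34] w 11.83 q [-0.4   0.33  1.66  0.    1.14 -0.66]
[0.003, 0.0, 0.004, -0.182, -0.045, 0.378, 5.0],
n 1
```

Call:
drive_tool --pt "0.003 0 0.004 -0.17 -0.045 0.1 5" --pt "0 0 0 0 0 0.1 5" --pt "0 0 0 0 0 0 5"

```text
time: 7.78
tcp_pos: [0.5337, -0.1581, 0.1715]
tool_rot: [[-0.25, 0.968, -0.0], [0.968, 0.25, -0.001], [-0.001, -0.0, -1.0]]
contact_force: [-1.0, -1.2, -1.9]
width: 0.0122
```

```bash
python3 -c "
from h import *
st();plan([.5335,-.1567,.165],.254,5,n=1);import pickle
c=arm.get_calibration('wrist');im=arm.grab_frame('wrist')[:,:,::-1];cv2.imwrite('pics/w5.png',cv2.resize(im[100:310,180:460],(800,600),interpolation=cv2.INTER_CUBIC));pickle.dump(c,open('w5.pkl','wb'));im=arm.grab_frame('scene')[:,:,::-1];cv2.imwrite('pics/s5.png',cv2.resize(im[150:285,180:360],(800,600),interpolation=cv2.INTER_CUBIC))"
```

```text
t 7.78 tcp [ 0.5337 -0.1581  0.1715] yaw 0.2528 tilt [-0.0002 -0.0009] F [-1.02 -1.21 -1.9 ] w 12.16 q [-0.41  0.35  1.67 -0.    1.13 -0.66]
[-0.0, 0.001, -0.001, 0.034, 0.004, 0.163, 5.0],
n 1
```

View pics/w5.png

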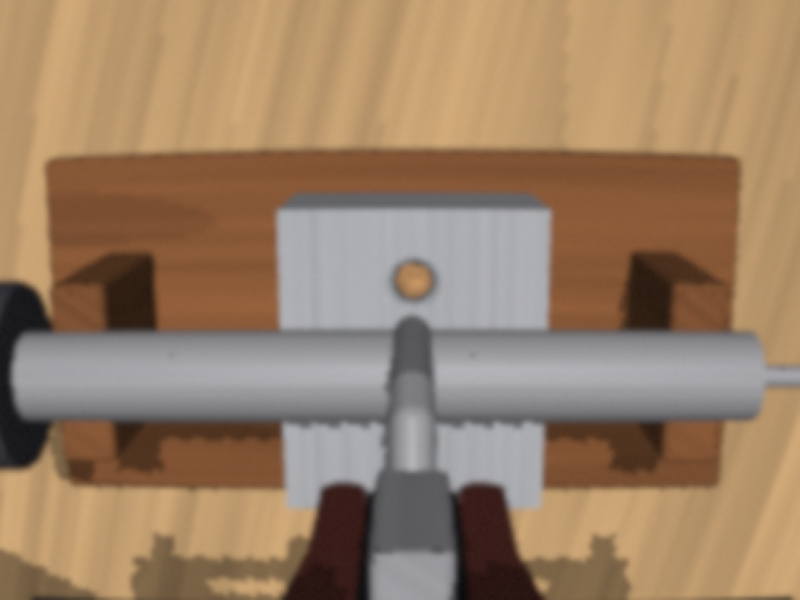

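View pics/s5.png

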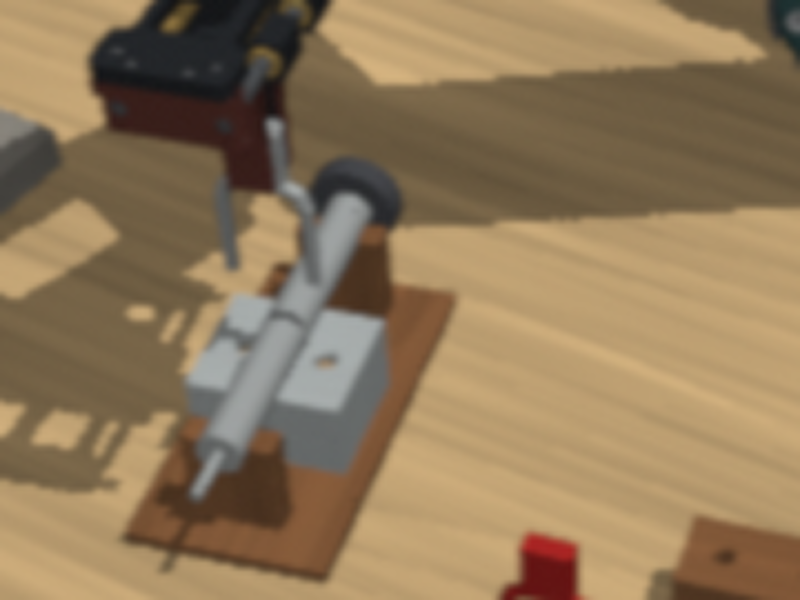

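The near leg, at column 412, lines up with the visible hole at (414,280). I'll refine the hole position from this view.

```bash
python3 - <<'E'
from h import *;import pickle
c=pickle.load(open('w5.pkl','rb'));d=lambda x,y:T(x,y,800/280,180,100)
obs=[((-36,42,56),d(277,209)),((36,42,56),d(551,209)),((0,22,55),d(414,280)),((36,-42,56),d(541,507)),((-36,-42,56),d(287,507))]
p,r=fitw(c,obs,[.533,-.157,.25]);print(p.round(4),r.round(2).tolist())
print(rayw(c,d(414,280),.055))
for y in(331,421):print(rayw(c,d(414,y),.068))
plan([.5335,-.157,.135],.254,5,n=4)
s=arm.observe();R=s["tool_rot"];print((projw(c,s["tcp_pos"]+R@[.022,0,.0636])-[180,100])*800/280)
E
```

```text
[ 0.5338 -0.1568  0.2531] [[0.06, -0.15], [-0.05, -0.16], [0.01, 0.66], [0.03, -0.16], [-0.06, -0.11]]
[ 0.52819609 -0.13501212  0.055     ]
[ 0.530916   -0.14563595  0.068     ]
[ 0.53697813 -0.16905082  0.068     ]
[0.0, 0.0, -0.0, 0.007, -0.001, 0.23, 5.0],
[0.0, 0.0, -0.0, 0.007, -0.001, 0.23, 5.0],
[0.0, 0.0, -0.0, 0.007, -0.001, 0.23, 5.0],
[0.0, 0.0, -0.0, 0.007, -0.001, 0.23, 5.0],
n 4
[412.63277152 329.7567453 ]
```

Call:
drive_tool --pt "0 0 0 0.03 0 0.23 5" --pt "0 0 0 0 0 0.23 5" --pt "0 0 0 0 0 0.23 5" --pt "0 0 0 0 0 0.15 5" --pt "0 0 0 0 0 0 5"

```text
time: 8.5
tcp_pos: [0.5331, -0.1565, 0.1353]
tool_rot: [[-0.25, 0.968, -0.001], [0.968, 0.25, -0.001], [-0.0, -0.001, -1.0]]
contact_force: [-0.2, -0.4, -1.0]
width: 0.0113
```

```bash
python3 -c "
from h import *
st();plan([.5338,-.1568,.125],.2535,5,n=1)"
```

```text
t 8.5 tcp [ 0.5331 -0.1565  0.1353] yaw 0.253 tilt [-0.0007 -0.0006] F [-0.22 -0.45 -1.  ] w 11.27 q [-0.41  0.39  1.71 -0.    1.04 -0.66]
[-0.001, 0.0, -0.0, -0.01, 0.015, 0.257, 5.0],
n 1
```

Call:
drive_tool --pt "-0.001 0 0 -0.01 0.015 0.1 5" --pt "0 0 0 0 0 0.1 5" --pt "0 0 0 0 0 0.05 5" --pt "0 0 0 0 0 0.05 5"

```text
time: 9.0
tcp_pos: [0.5345, -0.1571, 0.1231]
tool_rot: [[-0.25, 0.968, 0.002], [0.968, 0.25, -0.001], [-0.001, 0.001, -1.0]]
contact_force: [-0.5, -0.0, -2.0]
width: 0.0119
```

```bash
python3 -c "
from h import *
st();plan([.5338,-.1568,.117],.2535,5,n=1)"
```

```text
t 9.0 tcp [ 0.5345 -0.1571  0.1231] yaw 0.2531 tilt [ 0.0017 -0.0009] F [-0.47 -0.02 -2.03] w 11.94 q [-0.41  0.41  1.72 -0.    1.02 -0.66]
[0.001, 0.001, -0.0, 0.011, -0.016, 0.153, 5.0],
n 1
```

Call:
drive_tool --pt "0.001 0 0 0.01 -0.015 0.04 5" --pt "0 0 0 0 0 0.04 5" --pt "0 0 0 0 0 0.04 5"

```text
time: 9.38
tcp_pos: [0.5339, -0.1569, 0.1182]
tool_rot: [[-0.25, 0.968, 0.001], [0.968, 0.25, -0.001], [-0.002, 0.001, -1.0]]
contact_force: [-0.3, -0.2, -1.7]
width: 0.0119
```

```bash
python3 -c "
from h import *
st();plan([.5338,-.1568,.117],.2535,5,n=1)"
```

```text
t 9.38 tcp [ 0.5339 -0.1569  0.1182] yaw 0.253 tilt [ 0.001  -0.0013] F [-0.28 -0.16 -1.67] w 11.89 q [-0.41  0.41  1.72 -0.    1.01 -0.66]
[0.001, 0.002, -0.0, 0.003, -0.003, 0.029, 5.0],
n 1
```

Call:
drive_tool --pt "0.001 0.001 0 0 0 0.035 5" --pt "0 0 0 0 0 0.035 5" --pt "0 0 0 0 0 0.035 5"

```text
time: 9.75
tcp_pos: [0.534, -0.1569, 0.1137]
tool_rot: [[-0.25, 0.968, -0.0], [0.968, 0.25, -0.001], [-0.0, -0.0, -1.0]]
contact_force: [0.5, -0.3, -2.2]
width: 0.0114
```

```bash
python3 -c "
from h import *
st();plan([.5338,-.1568,.113],.2535,5,n=1)
im=arm.grab_frame('wrist')[:,:,::-1];cv2.imwrite('pics/w6.png',cv2.resize(im[100:310,180:460],(800,600),interpolation=cv2.INTER_CUBIC));im=arm.grab_frame('scene')[:,:,::-1];cv2.imwrite('pics/s6.png',cv2.resize(im[150:285,180:360],(800,600),interpolation=cv2.INTER_CUBIC))"
```

```text
t 9.75 tcp [ 0.534  -0.1569  0.1137] yaw 0.253 tilt [-0.0002 -0.0006] F [ 0.52 -0.34 -2.17] w 11.43 q [-0.41  0.42  1.72 -0.    1.   -0.66]
[-0.0, 0.0, -0.0, 0.004, -0.004, 0.018, 5.0],
n 1
```

View pics/w6.png

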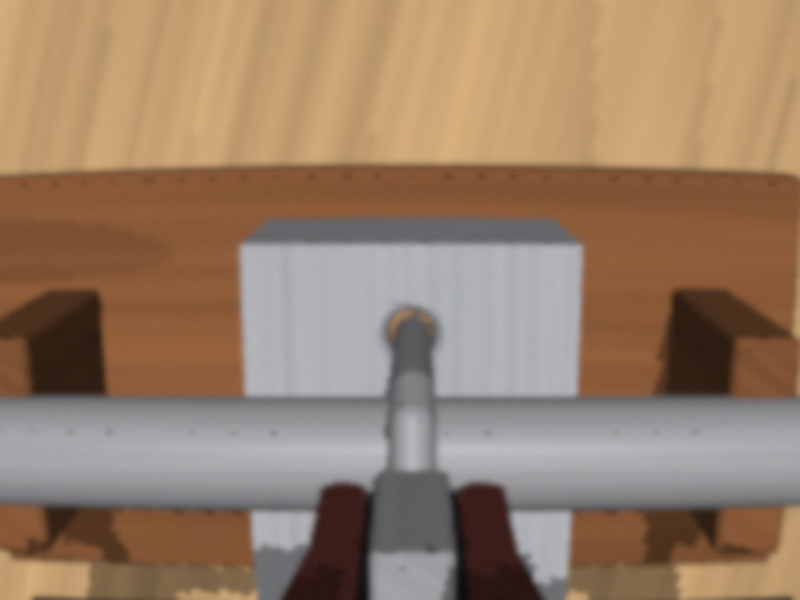

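View pics/s6.png

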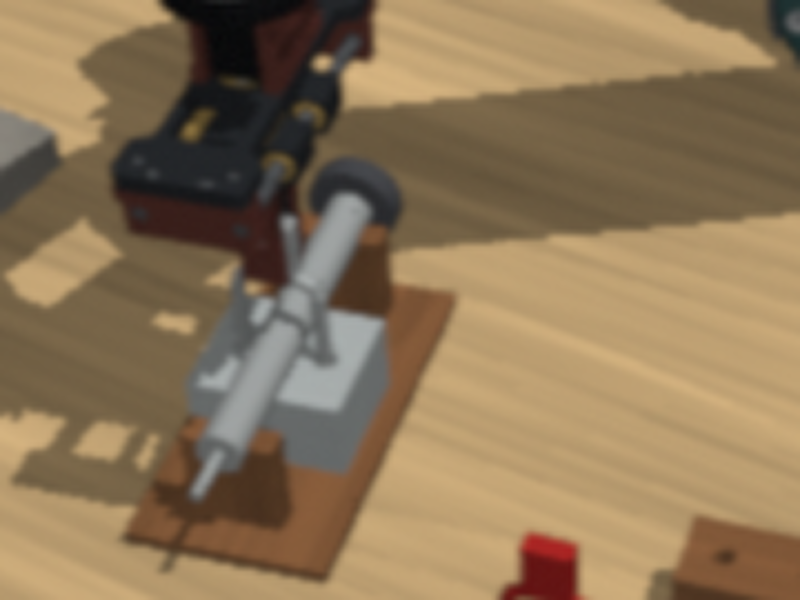

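The leg is inside the hole and centred at (412,325). I'll push on slowly and watch the force.

Call:
drive_tool --pt "0 0 0 0 0 0.04 5" --pt "0 0 0 0 0 0.04 5" --pt "0 0 0 0 0 0.04 5"

```text
time: 10.22
tcp_pos: [0.5341, -0.157, 0.1108]
tool_rot: [[-0.25, 0.968, 0.0], [0.968, 0.25, -0.001], [-0.001, 0.0, -1.0]]
contact_force: [-1.8, 1.4, 6.8]
width: 0.0119
```

```bash
python3 -c "
from h import *
st();plan([.5338,-.1568,.1],.2535,5,n=1)"
```

```text
t 10.22 tcp [ 0.5341 -0.157   0.1108] yaw 0.2532 tilt [ 0.0003 -0.0009] F [-1.78  1.39  6.78] w 11.87 q [-0.41  0.42  1.73 -0.    0.99 -0.66]
[0.0, 0.001, -0.0, 0.006, -0.006, 0.27, 5.0],
n 1
```

Call:
drive_tool --pt "0 0 0 0.005 -0.005 0.06 5" --pt "0 0 0 0 0 0.06 5" --pt "0 0 0 0 0 0.06 5" --pt "0 0 0 0 0 0.06 5"

```text
time: 10.72
tcp_pos: [0.534, -0.1569, 0.1042]
tool_rot: [[-0.251, 0.968, 0.002], [0.968, 0.251, -0.002], [-0.002, 0.001, -1.0]]
contact_force: [-2.0, 0.2, 5.6]
width: 0.0117
```

```bash
python3 -c "
from h import *
st();plan([.5338,-.1568,.09],.2535,5,n=1)"
```

```text
t 10.72 tcp [ 0.534  -0.1569  0.1042] yaw 0.2534 tilt [ 0.0015 -0.0017] F [-2.01  0.19  5.59] w 11.73 q [-0.41  0.43  1.73 -0.    0.97 -0.66]
[0.001, 0.002, -0.0, 0.004, -0.005, 0.356, 5.0],
n 1
```

Call:
drive_tool --pt "0.001 0.002 0 0.004 -0.005 0.06 5" --pt "0 0 0 0 0 0.06 5" --pt "0 0 0 0 0 0.06 5" --pt "0 0 0 0 0 0.06 5"

```text
time: 11.22
tcp_pos: [0.534, -0.157, 0.0976]
tool_rot: [[-0.251, 0.968, 0.001], [0.968, 0.251, -0.001], [-0.001, 0.001, -1.0]]
contact_force: [-2.5, 1.4, 6.6]
width: 0.0118
```

```bash
python3 -c "
from h import *
st();plan([.5338,-.1568,.0886],.2535,5,n=1)"
```

```text
t 11.22 tcp [ 0.534  -0.157   0.0976] yaw 0.2537 tilt [ 0.0014 -0.0008] F [-2.48  1.41  6.64] w 11.81 q [-0.41  0.44  1.74 -0.    0.96 -0.66]
[0.001, 0.001, 0.0, 0.005, -0.005, 0.226, 5.0],
n 1
```

Call:
drive_tool --pt "0.001 0.001 0 0.003 -0.008 0.05 5" --pt "0 0 0 0 0 0.05 5" --pt "0 0 0 0 0 0.05 5"

```text
time: 11.6
tcp_pos: [0.534, -0.157, 0.0939]
tool_rot: [[-0.251, 0.968, 0.001], [0.968, 0.251, -0.001], [-0.001, 0.001, -1.0]]
contact_force: [-2.3, 1.6, 6.2]
width: 0.0116
```

Call:
drive_tool --pt "0 0 0 0 0 0.04 5" --pt "0 0 0 0 0 0.04 5"

```text
time: 11.85
tcp_pos: [0.534, -0.157, 0.0921]
tool_rot: [[-0.251, 0.968, 0.002], [0.968, 0.251, -0.001], [-0.001, 0.002, -1.0]]
contact_force: [-1.5, 1.5, 5.4]
width: 0.0118
```

```bash
python3 -c "
from h import *
st();plan([.5338,-.1568,.0886],.2535,5,n=1)
im=arm.grab_frame('wrist')[:,:,::-1];cv2.imwrite('pics/w7.png',cv2.resize(im[100:310,180:460],(800,600),interpolation=cv2.INTER_CUBIC));im=arm.grab_frame('scene')[:,:,::-1];cv2.imwrite('pics/s7.png',cv2.resize(im[150:285,180:360],(800,600),interpolation=cv2.INTER_CUBIC))"
```

```text
t 11.85 tcp [ 0.534  -0.157   0.0921] yaw 0.2538 tilt [ 0.0018 -0.0008] F [-1.55  1.5   5.41] w 11.85 q [-0.41  0.45  1.75 -0.    0.95 -0.66]
[0.002, 0.001, 0.0, 0.005, -0.004, 0.088, 5.0],
n 1
```

View pics/w7.png

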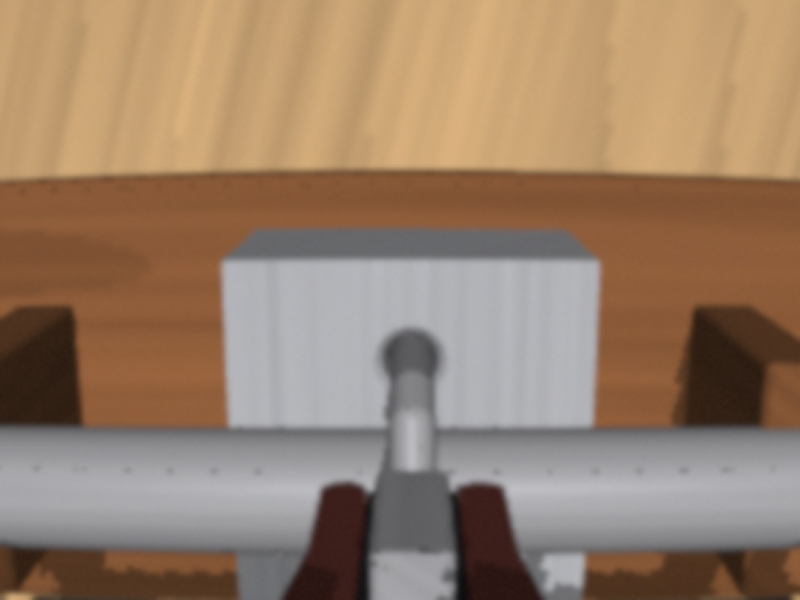

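Seating well. Next come the last few millimetres, in 1 mm steps, until the force rises.

Call:
drive_tool --pt "0.001 0 0 0 0 0.035 5" --pt "0 0 0 0 0 0.035 5"

```text
time: 12.2
tcp_pos: [0.534, -0.1569, 0.0907]
tool_rot: [[-0.251, 0.968, 0.001], [0.968, 0.251, -0.001], [-0.002, 0.001, -1.0]]
contact_force: [-2.0, 0.5, 7.0]
width: 0.0117
```

Call:
drive_tool --pt "0 0 0 0 0 0.03 5"

```text
time: 12.32
tcp_pos: [0.534, -0.1569, 0.0902]
tool_rot: [[-0.251, 0.968, 0.001], [0.968, 0.251, -0.001], [-0.002, 0.001, -1.0]]
contact_force: [-2.1, 1.0, 6.5]
width: 0.0122
```

Call:
drive_tool --pt "0 0 0 0 0 0.03 5"

```text
time: 12.45
tcp_pos: [0.534, -0.1569, 0.0897]
tool_rot: [[-0.251, 0.968, 0.002], [0.968, 0.251, -0.001], [-0.002, 0.001, -1.0]]
contact_force: [-2.3, 1.6, 6.8]
width: 0.0116
```

Call:
drive_tool --pt "0 0 0 0 0 0.035 5"

```text
time: 12.58
tcp_pos: [0.534, -0.1569, 0.089]
tool_rot: [[-0.251, 0.968, 0.002], [0.968, 0.251, -0.002], [-0.002, 0.001, -1.0]]
contact_force: [-2.7, 0.7, 5.7]
width: 0.0118
```

Call:
drive_tool --pt "0 0 0 0 0 0.035 5"

```text
time: 12.7
tcp_pos: [0.534, -0.1569, 0.0884]
tool_rot: [[-0.251, 0.968, 0.002], [0.968, 0.251, -0.002], [-0.002, 0.001, -1.0]]
contact_force: [-0.9, 0.8, 7.7]
width: 0.0116
```

Call:
drive_tool --pt "0 0 0 0 0 0.035 5"

```text
time: 12.82
tcp_pos: [0.534, -0.157, 0.0881]
tool_rot: [[-0.251, 0.968, 0.002], [0.968, 0.251, -0.002], [-0.002, 0.002, -1.0]]
contact_force: [-4.0, 1.5, 12.9]
width: 0.0122
```

Call:
drive_tool --pt "0 0 0 0 0 0.03 5"

```text
time: 12.95
tcp_pos: [0.5341, -0.1569, 0.0881]
tool_rot: [[-0.251, 0.968, 0.002], [0.968, 0.251, -0.002], [-0.003, 0.002, -1.0]]
contact_force: [-3.9, 1.6, 11.3]
width: 0.012
```

```bash
python3 -c "
from h import *
st()
im=arm.grab_frame('scene')[:,:,::-1];cv2.imwrite('pics/s8.png',cv2.resize(im[150:285,180:360],(800,600),interpolation=cv2.INTER_CUBIC))"
```

```text
t 12.95 tcp [ 0.5341 -0.1569  0.0881] yaw 0.2541 tilt [ 0.0024 -0.0021] F [-3.91  1.59 11.34] w 11.96 q [-0.41  0.45  1.75 -0.    0.94 -0.66]
```

View pics/s8.png

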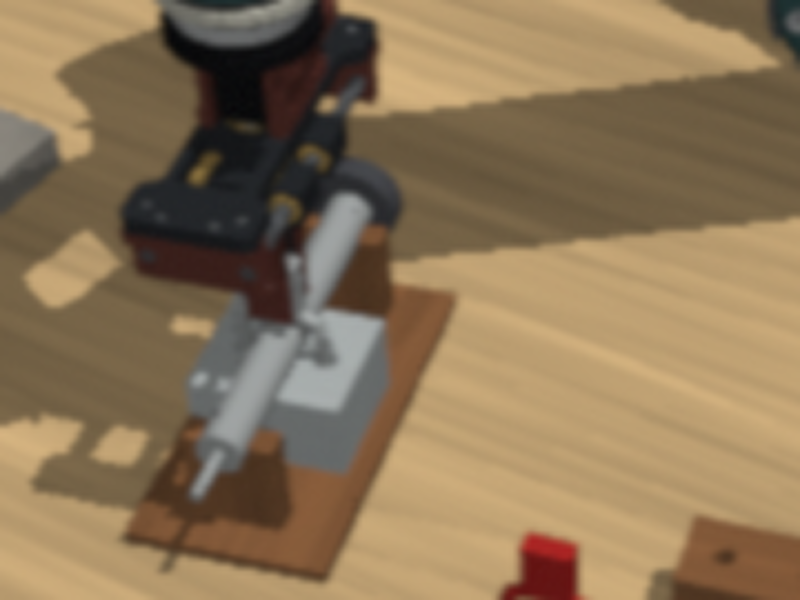

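Call:
drive_tool --pt "0 0 0 0 0 0.05 5"

```text
time: 13.12
tcp_pos: [0.5341, -0.1569, 0.0879]
tool_rot: [[-0.252, 0.968, 0.003], [0.968, 0.252, -0.002], [-0.003, 0.002, -1.0]]
contact_force: [-6.0, 3.6, 20.7]
width: 0.0115
```

Call:
drive_tool --pt "0 0 0 0 0 0 5" --pt "0 0 0 0 0 0 5"

```text
time: 13.38
tcp_pos: [0.5342, -0.157, 0.0886]
tool_rot: [[-0.252, 0.968, 0.004], [0.968, 0.252, -0.003], [-0.004, 0.003, -1.0]]
contact_force: [-1.2, 1.0, -1.2]
width: 0.012
```

The stop is hard, with 20 N at TCP z 0.088. I'll press lightly, then release.

Call:
drive_tool --pt "0 0 0 0 0 0.035 5" --pt "0 0 0 0 0 0.01 30" --pt "0 0 0 0 0 0 30" --pt "0 0 0 0 0 0 30"

```text
time: 13.88
tcp_pos: [0.5349, -0.1573, 0.0873]
tool_rot: [[-0.252, 0.968, 0.005], [0.968, 0.252, -0.003], [-0.004, 0.004, -1.0]]
contact_force: [-0.4, -0.0, 0.5]
width: 0.0297
```

```bash
python3 -c "
from h import *
st()"
```

```text
t 13.88 tcp [ 0.5349 -0.1573  0.0873] yaw 0.2543 tilt [ 0.0047 -0.0032] F [-0.4  -0.03  0.49] w 29.65 q [-0.41  0.45  1.75 -0.    0.93 -0.66]
```

Released. I'll rise straight up along the world vertical, then back off toward −y for a look.

Call:
drive_tool --pt "0.004 0.003 0 0 0 -0.3 30" --pt "0 0 0 0 0 -0.4 30" --pt "0 0 0 0 0 -0.5 30" --pt "0 0 0 0 0 -0.7 30" --pt "0 0 0 0 0 -0.7 30" --pt "0 0 0 -0.5 0 -0.5 30" --pt "0 0 0 -0.8 0 0 30" --pt "0 0 0 0 0 0 30" --pt "0 0 0 0 0 0 30"

```text
time: 15.0
tcp_pos: [0.5495, -0.2082, 0.2252]
tool_rot: [[-0.252, 0.968, 0.007], [0.968, 0.252, -0.004], [-0.006, 0.006, -1.0]]
contact_force: [-0.6, -0.3, 0.0]
width: 0.0303
```

```bash
python3 -c "
from h import *
import pickle
st();pickle.dump(arm.get_calibration('wrist'),open('w9.pkl','wb'))
im=arm.grab_frame('wrist')[:,:,::-1];cv2.imwrite('pics/w9r.png',im);cv2.imwrite('pics/w9.png',cv2.resize(im[80:290,180:460],(800,600),interpolation=cv2.INTER_CUBIC));im=arm.grab_frame('scene')[:,:,::-1];cv2.imwrite('pics/s9.png',im);cv2.imwrite('pics/s9c.png',cv2.resize(im[150:285,180:360],(800,600),interpolation=cv2.INTER_CUBIC));im=arm.grab_frame('top')[:,:,::-1];cv2.imwrite('pics/t9.png',im)"
```

```text
t 15.0 tcp [ 0.5495 -0.2082  0.2252] yaw 0.255 tilt [ 0.0068 -0.0041] F [-0.63 -0.34  0.  ] w 30.31 q [-0.48  0.33  1.54 -0.    1.26 -0.73]
```

View pics/w9.png

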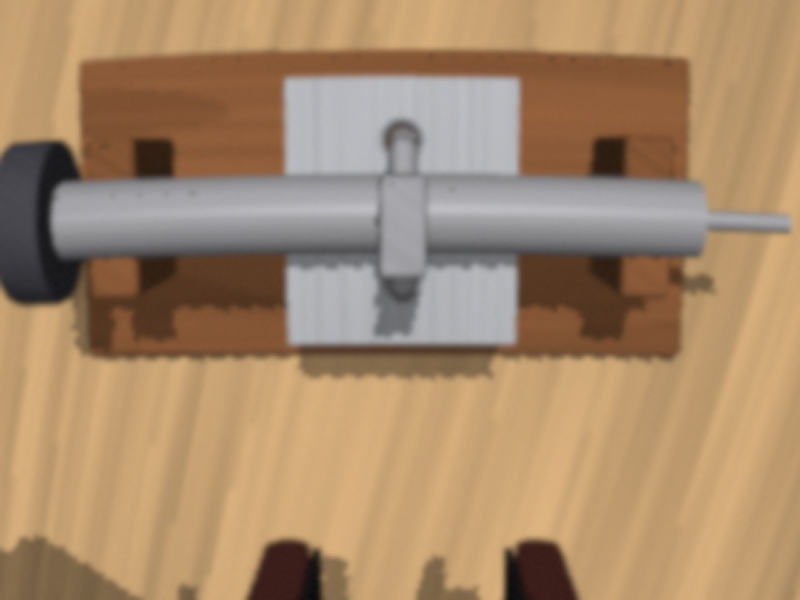

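View pics/s9c.png

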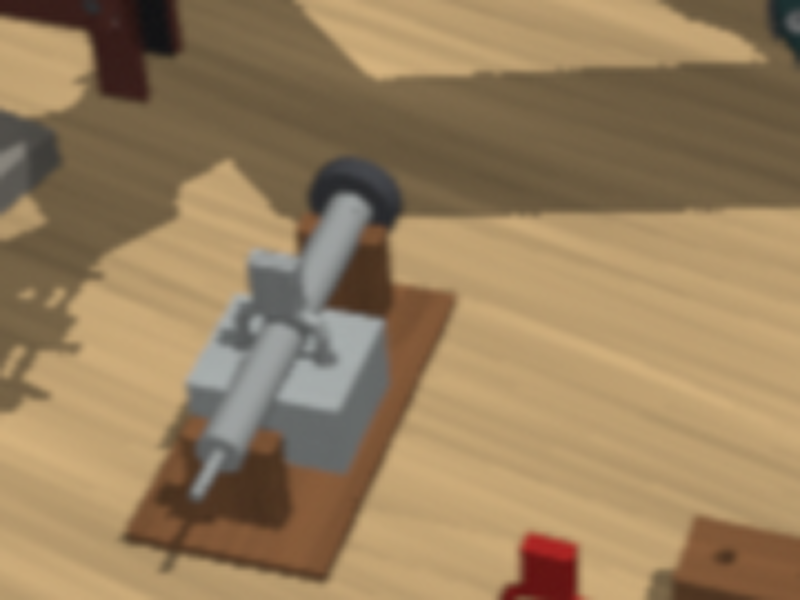

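View pics/t9.png

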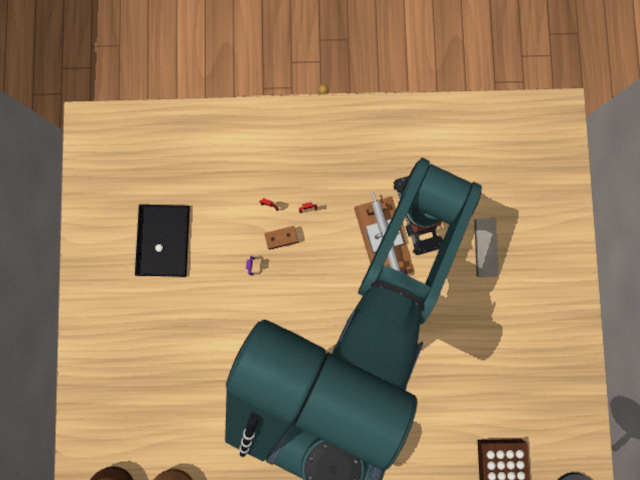

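The bolt is seated on the barrel with its tab upright and the holder is empty. The tray, stone and whetstone look unmoved. I'll check height and tilt by numbers.

```bash
python3 - <<'E'
from h import *;import pickle
c=pickle.load(open('w9.pkl','rb'));d=lambda x,y:T(x,y,800/280,180,80)
X=[(-6,13),(6,13),(6,-13),(-6,-13)];px=[d(381,177),d(425,177),d(425,277),d(380,277)]
for z in(115,120,125):
    p,r=fitw(c,[((*a,z),b) for a,b in zip(X,px)],[.534,-.157,.254]);print(z,p.round(4),r.round(2).tolist())
obs=[((-36,42,56),d(285,77)),((36,42,56),d(520,77)),((36,-42,56),d(517,345)),((-36,-42,56),d(288,345))]
print(fitw(c,obs,[.534,-.157,.254]))
a=cv2.imread('pics/top0.png').astype(int);b=cv2.imread('pics/t9.png').astype(int)
print("tray diff",abs(a-b)[195:285,125:200].max())
for n in(a,b):
    m=(abs(n-n[262,487])<25).all(2)[205:290,465:510]; ys,xs=np.nonzero(m);print(xs.min()+465,xs.max()+465,ys.min()+205,ys.max()+205)
E
```

```text
115 [ 0.5344 -0.1575  0.2498] [[-0.6, -0.18], [0.57, -0.12], [0.31, 0.19], [-0.28, 0.13]]
120 [ 0.5344 -0.1571  0.2497] [[-0.76, -0.51], [0.73, -0.45], [0.46, 0.52], [-0.44, 0.46]]
125 [ 0.5343 -0.1567  0.2495] [[-0.91, -0.85], [0.89, -0.78], [0.61, 0.88], [-0.6, 0.81]]
(array([ 0.53411071, -0.15707695,  0.25366733]), array([[ 0.13622286,  0.32327013],
       [-0.11801239,  0.305216  ],
       [-0.438721  , -0.35185351],
       [ 0.41636155, -0.32160022]]))
tray diff 36
476 498 218 276
465 509 205 277
```

```bash
python3 -c "
from h import *
arm.sign_off();st()"
```

```text
the job is handed in; nothing more can be done
the job is handed in; nothing more can be done
```

I took the bare steel U-bolt out of its holder, passed its legs astride the barrel and lowered them into the block's two holes. I then pushed it down against the corks, let go and handed the job in at about 15 s.

**Push:** The corks read about 5–8 N on the way down. At the end it came to a hard stop on the barrel, with a brief peak of about 21 N while I checked it.

**Last checks:**
- **Seating:** In the wrist picture after release, the tab top and the block's centre agree within about 0.3 mm, so it stands upright. The block moved by at most about 0.3 mm. The bend's height comes from that hard stop, because the picture fit could not settle the height (115 mm fitted slightly better than the nominal 120 mm).
- **Things to leave alone:** In the top view the tray, the stone and the whetstone look to be where they were. My pixel comparison proved nothing. The whetstone one failed because the arm's shadow lay across it. The tray one showed a largest pixel difference of 36, which I took as noise and did not look into.
- **Robot:** It ended clear of everything.

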